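Counter-hold the hidden mandrel bolt on the indexing positioner

TASK

The nut behind the brass mandrel on the work positioner has come loose and I want to tighten it from the far side of the bench. Turn the positioner's turntable until it clicks into the stop where the mandrel points away from you across the bench, then reach down into the narrow gap of the bracket, take the hidden bolt head across two opposite flats and grip it firmly so that it cannot turn. Finish still holding it, with the turntable in its stop, and leave the other things on the bench where they are.

Things in the scene. Friction and masses are not known exactly. Their poses are not given: they have to be found in the camera images.
- positioner: indexing work positioner screwed to the bench: round grey base 260 mm across with a 58 mm tall dark detent block at its +x rim (to 175 mm from the axis); on it an aluminium turntable, 220 mm across, top 52 mm above the bench. Origin on the turntable's axis at bench height, z up; x (within 0.3 rad of straight away from the robot) is where the mandrel points at the wanted stop
- turntable (a joint): turntable angle, rad, growing anticlockwise from above; 0 = the wanted stop. Starts free, 0.6 to 1.3 below 0. A sprung roller drops between pin pairs on the rim every quarter turn: the climb starts 0.11 rad before a stop; within 0.045 rad the roller pulls the table home and holds it. Takes 1 to 2 N at the handle, about 9 N over the pins, and stays where left
- handle (a point): grip point of the turntable's handle: an upright round black grip, 20 mm across, spinning freely on its pin, from 62 to 140 mm above the bench, standing on the turntable 95 mm from its axis. The point lies on the grip's axis, 116 mm above the bench. Axes those of the turntable (x along the mandrel)
- gap (a point): middle of the narrow gap of the U-channel bracket on the turntable: two upright legs of 6 mm dark steel, 90 mm wide, 42 mm apart inside, tops 135 mm above the bench; gap open at the top and both ends, floor 58 mm above the bench. The point is on the turntable's axis at the bolt head's height, 105 mm. Axes of the turntable: x across the gap to the mandrel, y level along the gap, z up
- bolt_head (a point): centre of the hex head of the mandrel bolt, 105 mm above the bench, hidden in the gap: 19 mm across flats, 22 mm across corners, 9 mm thick along x, 6.5 mm from the gap's middle towards the mandrel, standing 10 mm clear of that leg on a 16 mm round collar. Its top is about 20 mm below the tops of the legs. Axes of the turntable: x along the bolt towards nut and mandrel
- bolt (a joint): angle of the loose bolt about its own level axis, rad, right-handed about the mandrel's direction. At 0 two flats stand upright, facing along the gap (+y and -y); it starts within 0.12 rad of that. It turns very easily and its head is oily steel, so jaws closing on it nearly square take it by two flats, true within a few degrees. Nut and mandrel turn with it
- mandrel_tip (a point): tip of the brass mandrel, a level rod 15 mm thick on the bolt's far end in front of the 19 mm hex nut; 154 mm from the turntable's axis, 105 mm above the bench
- spanner: combination spanner of steel, about 190 mm long, lying flat near the positioner; origin under its middle
- screwdriver: screwdriver with a wooden handle, lying on the bench near the positioner; origin under its middle
- oil_bottle: small amber oil bottle, 34 mm across, 75 mm tall, standing near the positioner; origin under its centre
- mallet: small wooden mallet lying on the bench; origin under its middle
- pad_tray: clear sorting tray with six compartments, 140 x 180 x 30 mm; origin under its centre
- wood_block: plain wood block 110 x 60 x 50 mm; origin under its centre
- clarinet_joint: black clarinet upper joint with steel keys, 222 mm long, lying in a wooden rest, 60 mm tall in all; origin under its centre

How it is judged:
By the outcome, as a careful person would: the job done as asked, in the order asked, and still so for the second after the job is handed in, while the arm keeps its last pose, push and grip.
It also fails if it takes over 45 s, if anything falls off the work surface, if the arm or the gripper's body presses on something with over 40 N, if the wrist force passes 120 N, or if a joint passes its speed limit or range.

ROBOT

A 6-joint arm with a two-finger parallel gripper is mounted at the origin on the work surface. World frame = base frame: x ahead of the robot, y to its left, z up, the work surface at z = 0. Lengths are in m, angles in degrees, forces in N, time in s.
With the tool pointing down it reaches from about 0.4 to 0.825 m from the base axis. Payload 7 kg.
Tool frame: the origin (TCP) lies where the fingers leave the gripper's body, on its centre line; the fingertips stand 66 mm ahead of it and the grasp point (between the pads) lies 47 mm ahead of it; z points along the fingers, y is the line along which they close (so a half turn about z gives the same grasp; the last joint's range is limited). The gripper opens to 88 mm and grips with 3 to 60 N. Pads are 19 mm wide; open, the fingers measure 130 mm over their backs; the gripper's body (78 mm by 193 mm) begins 47 mm behind the grasp point.
Start: joints at [-55.571, 20.546, 0.682, 0, -70.136, -16.507], TCP at [0.208, -0.642, 0.292] pointing down, gripper open.
Joint ranges: [-176.03, 176.03], [-82.01, 121.73], [-58.28, 71.71], [-173.87, 95.51], [-174.79, -0.11], [-173.66, 173.66]. Speed limits (degrees/s): [136.94, 136.94, 172.46, 180, 180, 180].

INTERFACE

Orientations are given as a 3x3 rotation matrix whose columns are the frame's x, y, z axes.
In Python, from cell import manip gives the robot as it stands. The module is installed in compiled form; this text tells all that it offers.
- The arm moves only by the tool arm_command, never from a script. Its argument "steps" is text: rows parted by semicolons, each of 7 numbers parted by spaces: the shift along the tool's x, y, z in m, then the turn, a rotation vector about the tool's x, y, z in degrees, then the opening, from 0 (shut) to 1 (fully open). In form: tx ty tz ax ay az fingers; .... A call has 1 to 8 rows; each row shifts and turns the commanded pose from where the row before left it, along the tool's axes as they then stand; what a row does not reach is not made up. A row lasts 1/10 s, in which the tool goes at most 50 mm and 8.59 degrees, less where a joint would pass 70% of its speed; a pose out of reach is approached as far as the arm can. A call is refused whole if a number of a shift passes 0.05 or a number of a turn 8.59, either way. A call with a gripper value outside its range is refused whole. The fingers move at their own pace and stop on an object; "grip_force" is the grip in N (left out, the last holds). Time passes only in rows, so rows that do not move let the fingers close. It gives the time, the measured TCP pose, the force, the opening and the grip force at its end, in the units of the state.
- manip.get_state(): the state, without advancing time (a new reading comes with each control period).
- manip.get_image(name): name is "scene" or "side" or "wrist"; returns a dict with "color" (384x512x3 uint8, red, green, blue), "range_z" (384x512 float32, m along the optical axis (not along the pixel's ray), 0 where there is no reading), "fx", "fy", "cx", "cy" (pixels), "k1" (the pictures are not rectified: a ray, as slopes to the right and down, at radius r is drawn at 1 + k1 r^2 times it, then the intrinsics apply), "R" (3x3) and "t" (3): a world point X has camera coordinates R X + t. Camera axes: x right, y down, z forward; pixel columns grow to the right and rows downward; lengths in m; the calibration is good to about 2 mm. A picture is of the moment at which its call begins.
- manip.job_done(): hands the job in; it is judged then, once.
The state is a dict: "t": time; "qpos": joint angles; "dq": joint speeds; "joint_torque": joint torques, N m; "tool_pos": TCP position; "tool_rot": TCP orientation; "force": force on the tool from outside, world axes, zero at the start; "wrist_torque": the same for the moment, N m; "finger_gap": finger opening in m; "grip_force": force on a finger pad.
Only numpy, scipy, OpenCV 4.12 (cv2) and the standard library are available. Lean on these libraries where they do the work, as an engineer would, in place of code of your own. Each camera call takes 0.05 s, during which the arm holds its last target. There are 200 camera calls.

## Working session

There is one attempt and no reset: what is moved stays moved. The work goes in short steps, Python scripts to look and compute and a tool call to move; the robot and the scene stay as the last step left them, time stands still between calls to the robot, and variables do not carry over. Pictures are saved under pics/ and viewed, at most 10 in all, crops included, and the job is handed in when it is done.

Besides the shell and the picture viewer there is one more tool, called after "Call:" as name(argument=value, ...) on one line, values as JSON. arm_command: Moves the arm, as the interface text tells. Its arguments: {"type":"object","properties":{"steps":{"type":"string"},"grip_force":{"type":"number"}},"required":["steps"]}

```bash
mkdir -p pics
cat > h.py <<'E'
import numpy as np, cv2
from cell import manip
def get(n,save=None):
    im=manip.get_image(n)
    if save: cv2.imwrite(f'pics/{save}.png',im['color'][:,:,::-1])
    return im
def cloud(im):
    h,w=im['range_z'].shape
    u,v=np.meshgrid(np.arange(w),np.arange(h))
    K=np.array([[im['fx'],0,im['cx']],[0,im['fy'],im['cy']],[0,0,1.]])
    p=cv2.undistortPoints(np.stack([u,v],-1).reshape(-1,1,2).astype(float),K,np.array([im['k1'],0,0,0.])).reshape(h,w,2)
    z=im['range_z'].astype(float)
    X=np.dstack([p*z[...,None],z])
    W=(X-np.array(im['t']))@np.array(im['R'])
    W[z==0]=np.nan
    return W
E
python3 - <<'E'
from h import *
a=[get(n)['color'] for n in ('scene','side','wrist')]
cv2.imwrite('pics/a.png',cv2.resize(np.hstack(a[:2]),(800,300),interpolation=cv2.INTER_AREA)[:,:,::-1])
cv2.imwrite('pics/scene.png',a[0][:,:,::-1])
for n in('scene','side','wrist'):
    im=get(n); print(n,-np.array(im['R']).T@im['t'],np.array(im['R'])[2],im['fx'],im['k1'])
s=manip.get_state();print(s)
W=cloud(get('scene')); 
# turntable pixels by height
m=abs(W[...,2]-0.052)<0.004
print(m.sum(),np.nanmedian(W[m],0))
E
```

```text
scene [ 1.27780979 -0.7708553   1.03551497] [-0.50633237  0.55990528 -0.65584572] 430.0255337161203 -0.04380618176584905
side [0.06525736 1.00009814 0.82976685] [ 0.35680936 -0.7491407  -0.55809972] 404.5240994532238 -0.06471632032449891
wrist [ 0.13161612 -0.66628002  0.38469458] [ 0.28012854  0.09157765 -0.95558439] 340.4795693069354 -0.014151668759975308
{'t': 0.3, 'qpos': array([-5.55687950e+01,  2.05639274e+01,  6.65814047e-01, -5.88927980e-03,
       -7.01355520e+01, -1.65075422e+01]), 'dq': array([ 0.08199952, -0.04247339,  0.07428174, -0.08410056, -0.08601971,
       -0.05699146]), 'joint_torque': array([ 5.17464869e-04, -5.81810975e+01,  2.92818707e+01,  6.99003696e+00,
        9.36270982e-03, -1.17688346e-04]), 'tool_pos': array([ 0.20767745, -0.64211685,  0.29182148]), 'tool_rot': array([[-9.51478134e-01, -3.07716261e-01, -2.52486283e-04],
       [-3.07716355e-01,  9.51477984e-01,  5.39290270e-04],
       [ 7.42867547e-05,  5.90817059e-04, -9.99999823e-01]]), 'force': array([-0.43230419,  0.2189603 , -0.81872757]), 'wrist_torque': array([ 0.06228947,  0.04860823, -0.00997   ]), 'grip_force': 0.0, 'finger_gap': 0.0875516616473235}
3763 [ 0.56919273 -0.12445142  0.05231835]
```

View pics/a.png

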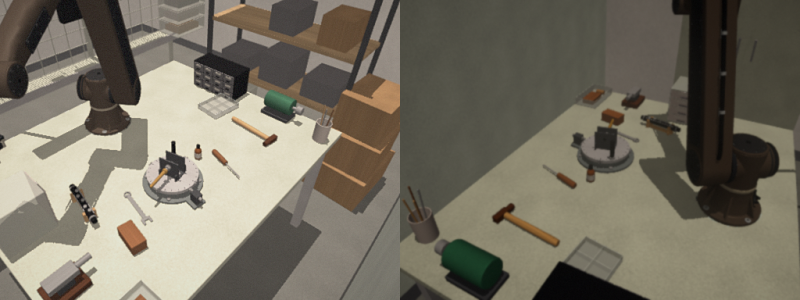

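View pics/scene.png

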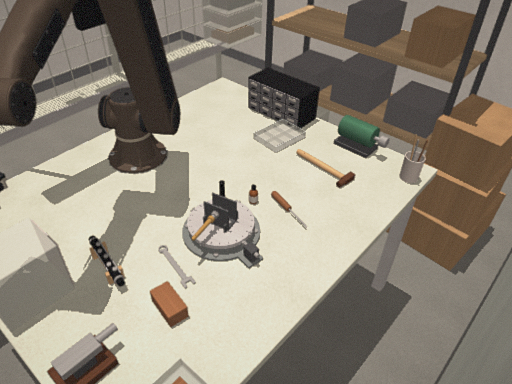

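The scene view shows the positioner at about (222,228), with the detent block at (253,255), the handle at (222,187), the mandrel tip at (196,238) and the bracket at (221,207). The oil bottle is at (254,194), the screwdriver at (290,210) and the spanner at (177,265).

```bash
cat >> h.py <<'E'
def near(W,c,r): return np.hypot(W[...,0]-c[0],W[...,1]-c[1])<r
E
python3 - <<'E'
from h import *
c0=np.array([.569,-.124])
pts=[]
for n in('scene','side'):
    im=get(n);W=cloud(im);C=im['color'].astype(int);Z=W[...,2]
    nr=near(W,c0,.25)
    for lo,hi in((.046,.058),(.018,.045),(.128,.137),(.137,.15)):
        m=nr&(Z>lo)&(Z<hi); q=W[m]
        print(n,lo,m.sum(),q.mean(0).round(4) if m.sum() else '', (q.min(0).round(3),q.max(0).round(3)) if m.sum() else '')
    m=nr&(Z>.137)&(Z<.15); print(W[m][:30].round(3).tolist())
    m=nr&(abs(Z-.052)<.005)&(C.sum(-1)>330)
    # circle: min enclosing
    q=W[m][:,:2].astype(np.float32)
    print('circ',cv2.minEnclosingCircle(q))
    br=nr&(Z>.09)&(Z<.125)&(C[...,0]-C[...,2]>50)
    q=W[br][:,:2]; print('brass',br.sum(),q.mean(0),q[np.argmax(np.hypot(*(q-c0).T))] if br.sum() else '')
    if br.sum(): print(cv2.fitLine(q.astype(np.float32),2,0,.01,.01).ravel())
    dk=nr&(Z>.050)&(Z<.066)&(C.sum(-1)<240); print('dark',W[dk].shape, W[dk][np.hypot(*(W[dk][:,:2]-c0).T)>.12].round(3)[:40].tolist())
    ys,xs=np.where(nr&(Z>.01));print(xs.min(),xs.max(),ys.min(),ys.max())
    x0,x1,y0,y1=xs.min()-5,xs.max()+5,ys.min()-5,ys.max()+5
    x0=max(x0,0);y0=max(y0,0)
    crop=im['color'][y0:y1,x0:x1]; s=min(800/crop.shape[1],600/crop.shape[0])
    cv2.imwrite(f'pics/c_{n}.png',cv2.resize(crop,None,fx=s,fy=s,interpolation=cv2.INTER_CUBIC)[:,:,::-1]); print(x0,y0,s)
E
```

```text
scene 0.046 1839 [ 0.5839 -0.0985  0.0529] (array([ 0.442, -0.369,  0.046]), array([0.739, 0.119, 0.058]))
scene 0.018 301 [ 0.6268 -0.089   0.0321] (array([ 0.454, -0.191,  0.018]), array([0.739, 0.112, 0.045]))
scene 0.128 147 [ 0.548  -0.0702  0.1331] (array([ 0.486, -0.113,  0.128]), array([0.604, 0.003, 0.137]))
scene 0.137 38 [ 0.5359 -0.0584  0.1386] (array([ 0.483, -0.111,  0.137]), array([0.597, 0.   , 0.143]))
[[0.485, -0.001, 0.139], [0.483, -0.008, 0.138], [0.487, -0.008, 0.141], [0.491, -0.007, 0.143], [0.492, -0.004, 0.141], [0.493, 0.0, 0.139], [0.491, -0.016, 0.143], [0.495, -0.011, 0.143], [0.493, -0.005, 0.138], [0.498, -0.004, 0.14], [0.492, -0.013, 0.138], [0.494, -0.01, 0.137], [0.499, -0.011, 0.14], [0.514, -0.062, 0.138], [0.525, -0.064, 0.138], [0.533, -0.059, 0.139], [0.539, -0.057, 0.137], [0.551, -0.055, 0.139], [0.558, -0.053, 0.137], [0.57, -0.047, 0.137], [0.589, -0.045, 0.138], [0.523, -0.111, 0.138], [0.525, -0.108, 0.137], [0.533, -0.107, 0.137], [0.535, -0.105, 0.137], [0.595, -0.051, 0.137], [0.539, -0.109, 0.138], [0.555, -0.107, 0.138], [0.561, -0
[... 2721 characters left out ...]
 [0.607, -0.364, 0.052], [0.622, -0.347, 0.052], [0.618, -0.349, 0.052], [0.616, -0.354, 0.05], [0.611, -0.354, 0.051], [0.608, -0.357, 0.051], [0.609, -0.348, 0.05], [0.72, -0.102, 0.062], [0.72, -0.111, 0.057], [0.715, -0.108, 0.06], [0.722, -0.098, 0.059], [0.718, -0.1, 0.059], [0.713, -0.097, 0.062], [0.712, -0.103, 0.059], [0.707, -0.102, 0.061], [0.703, -0.11, 0.057], [0.725, -0.09, 0.058], [0.719, -0.086, 0.062], [0.721, -0.096, 0.056], [0.714, -0.091, 0.06], [0.71, -0.093, 0.06], [0.708, -0.097, 0.059], [0.705, -0.099, 0.059], [0.701, -0.099, 0.06], [0.699, -0.103, 0.058], [0.696, -0.105, 0.058], [0.691, -0.103, 0.061], [0.688, -0.105, 0.06]]
219 305 147 230
214 142 6.451612903225806
```

View pics/c_scene.png

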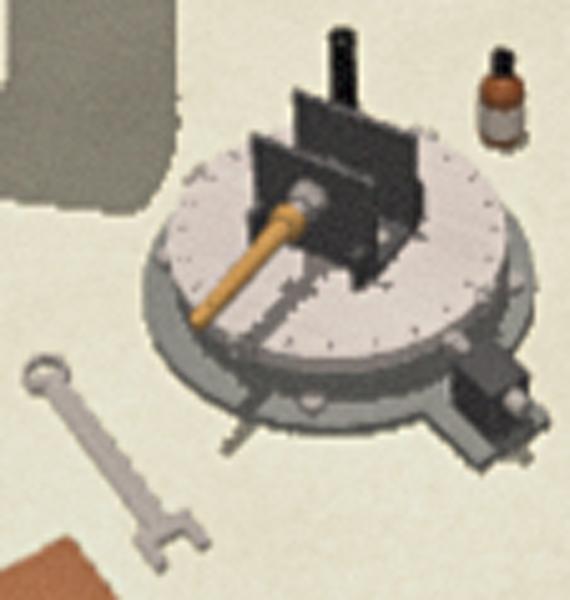

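Call:
arm_command(steps="-0.029 0.0325 0 0 0 0 1;-0.029 0.0325 0 0 0 0 1;-0.029 0.0325 0 0 0 0 1;-0.029 0.0325 0 0 0 0 1;-0.029 0.0325 0 0 0 0 1;-0.029 0.0325 0 0 0 0 1;-0.029 0.0325 0 0 0 0 1;-0.029 0.0325 0 0 0 0 1", grip_force=10)

```text
t: 1.25
tool_pos: [0.3488, -0.3219, 0.2925]
tool_rot: [[-0.952, -0.308, 0.001], [-0.308, 0.952, -0.0], [-0.001, -0.001, -1.0]]
force: [2.1, -0.2, 0.1]
finger_gap: 0.0877
grip_force: 0.0
```

Call:
arm_command(steps="-0.029 0.0325 0 0 0 0 1;-0.029 0.0325 0 0 0 0 1;-0.029 0.0325 0 0 0 0 1;-0.029 0.0325 0 0 0 0 1;-0.029 0.0325 0 0 0 0 1;-0.029 0.0325 0 0 0 0 1;-0.029 0.0325 0 0 0 0 1;0 0 0 0 0 0 1")

```text
t: 2.05
tool_pos: [0.4734, -0.0409, 0.2923]
tool_rot: [[-0.95, -0.312, 0.001], [-0.312, 0.95, 0.0], [-0.001, -0.0, -1.0]]
force: [-0.3, -0.0, 0.1]
finger_gap: 0.0879
grip_force: 0.0
```

Call:
arm_command(steps="0 0 0 0 0 8.4 1;0 0 0 0 0 8.4 1;0 0 0 0 0 8.4 1;0 0 0 0 0 8.4 1;0 0 0 0 0 8.4 1;0 0 0 0 0 8.4 1;0 0 0 0 0 8.4 1;0 0 0 0 0 8.4 1")

```text
t: 2.85
tool_pos: [0.4714, -0.0449, 0.2923]
tool_rot: [[-0.648, 0.762, 0.0], [0.762, 0.648, 0.0], [-0.0, 0.0, -1.0]]
force: [-0.3, -0.4, -0.0]
finger_gap: 0.0875
grip_force: 0.0
```

Run:
```python
from h import *
s=manip.get_state();print(s['t'],s['tool_pos'].round(4),s['tool_rot'].round(3).tolist(),s['qpos'].round(1),s['force'].round(1))
c0=np.array([.555,-.078])
for n in('wrist','scene','side'):
    im=get(n,'w1' if n=='wrist' else None);W=cloud(im);C=im['color'].astype(int);Z=W[...,2]
    m=near(W,c0,.06)&(abs(Z-.135)<.004)&(C.sum(-1)<300)
    if m.sum()>20:
        print(n,'legs',cv2.minAreaRect(W[m][:,:2].astype(np.float32)),np.median(Z[m]))
    m=near(W,c0,.135)&~near(W,c0,.07)&(abs(Z-.14)<.005)
    if m.sum()>3: print(n,'handle',W[m].mean(0),m.sum())
    # rim: white at z .052, radius fit via boundary
    m=near(W,c0,.13)&(abs(Z-.052)<.004)
    q=W[m][:,:2]; a=np.arctan2(*(q-c0).T[::-1]); r=np.hypot(*(q-c0).T)
    E=[]
    for b in np.linspace(-np.pi,np.pi,37)[:-1]:
        k=(a>b)&(a<b+np.pi/18)
        if k.sum()>3: E.append(q[k][np.argsort(r[k])[-2]])
    E=np.array(E)
    if len(E)>8:
        A=np.c_[2*E,np.ones(len(E))];x=np.linalg.lstsq(A,(E**2).sum(1),rcond=None)[0]
        print(n,'circ',x[:2],np.sqrt(x[2]+x[:2]@x[:2]),len(E))
    m=near(W,[.7,-.105],.06)&(abs(Z-.058)<.004)&(np.hypot(W[...,0]-c0[0],W[...,1]-c0[1])>.125)
    if m.sum()>5: print(n,'block',cv2.minAreaRect(W[m][:,:2].astype(np.float32)),W[m].mean(0))
```

```text
2.85 [ 0.4714 -0.0449  0.2923] [[-0.648, 0.762, 0.0], [0.762, 0.648, 0.0], [-0.0, 0.0, -1.0]] [  18.5    1.2  -23.8   -0.   -65.  -158.1] [-0.3 -0.4 -0. ]
wrist legs ((0.5577262043952942, -0.06973756104707718), (0.04905657097697258, 0.09957759082317352), 57.033382415771484) 0.13507362480100132
wrist handle [ 0.49081446 -0.00480006  0.13837086] 494
wrist circ [ 0.55482466 -0.07554979] 0.10950160919587527 32
wrist block ((0.6983227133750916, -0.10622424632310867), (0.01856749691069126, 0.025311414152383804), 68.11002349853516) [ 0.69680501 -0.10495857  0.05797048]
scene legs ((0.5541107058525085, -0.07747085392475128), (0.08813647925853729, 0.059467025101184845), 11.433938980102539) 0.13524737861601527
scene handle [ 0.49228256 -0.00796968  0.13882756] 19
scene circ [ 0.55689312 -0.07882598] 0.1103911156639918 31
scene block ((0.7107381224632263, -0.10283136367797852), (0.03336457163095474, 0.0489412359893322), 79.7926025390625) [ 0.70910233 -0.1028162   0.05827604]
side legs ((0.5529215335845947, -0.07452686876058578), (0.08877769857645035, 0.06006091460585594), 14.567461013793945) 0.13474011879789805
side handle [ 0.49081954 -0.00332378  0.13863939] 18
side circ [ 0.55461933 -0.07562889] 0.11063133089462192 29
side block ((0.7091006636619568, -0.09962615370750427), (0.03272674232721329, 0.04651477932929993), 84.00921630859375) [ 0.70486877 -0.0972121   0.05840852]
```

View pics/w1.png

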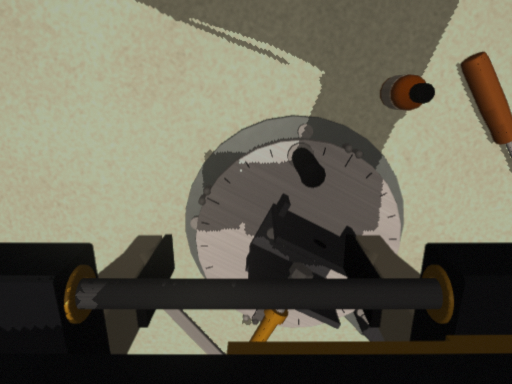

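The wrist view shows the handle at (308,167), the bracket at (300,240), the oil bottle at (410,92), and the fingers clear of everything. Next I line up over the handle and go down.

Call:
arm_command(steps="0.009 0.0205 0 0 0 -1 1;0.009 0.0205 0 0 0 0 1;0 0 0.032 0 0 0 1;0 0 0.032 0 0 0 1;0 0 0.032 0 0 0 1;0 0 0.033 0 0 0 1;0 0 0 0 0 0 1;0 0 0 0 0 0 1")

```text
t: 3.8
tool_pos: [0.4908, -0.0041, 0.1637]
tool_rot: [[-0.668, 0.745, -0.001], [0.745, 0.668, -0.001], [-0.0, -0.001, -1.0]]
force: [-0.0, 0.8, 0.7]
finger_gap: 0.0877
grip_force: 0.0
```

Call:
arm_command(steps="0 0 0 0 0 0 0;0 0 0 0 0 0 0;0 0 0 0 0 0 0;0 0 0 0 0 0 0;0 0 0 0 0 0 0;0 0 0 0 0 0 0;0 0 0 0 0 0 0;0 0 0 0 0 0 0", grip_force=15)

```text
t: 4.6
tool_pos: [0.4905, -0.004, 0.1631]
tool_rot: [[-0.666, 0.746, -0.0], [0.746, 0.666, -0.0], [0.0, -0.0, -1.0]]
force: [0.2, -0.1, 0.3]
finger_gap: 0.0291
grip_force: 0.0
```

Call:
arm_command(steps="0 0 0 0 0 0 0;0 0 0 0 0 0 0;0 0 0 0 0 0 0")

```text
t: 4.9
tool_pos: [0.4905, -0.004, 0.1631]
tool_rot: [[-0.665, 0.746, -0.0], [0.746, 0.665, -0.0], [0.0, -0.0, -1.0]]
force: [-0.6, -0.7, -0.3]
finger_gap: 0.0185
grip_force: 15.0
```

Call:
arm_command(steps="-0.00023 -0.00663 0 0 0 -4 0;-0.00023 -0.00663 0 0 0 -4 0;-0.00023 -0.00663 0 0 0 -4 0;-0.00023 -0.00663 0 0 0 -4 0;0 0 0 0 0 0 0")

```text
t: 5.4
tool_pos: [0.4727, -0.0247, 0.1631]
tool_rot: [[-0.846, 0.533, -0.001], [0.533, 0.846, -0.0], [0.001, -0.001, -1.0]]
force: [-1.7, 1.1, 2.0]
finger_gap: 0.0187
grip_force: 15.0
```

Call:
arm_command(steps="-0.00023 -0.00663 0 0 0 -4 0;-0.00023 -0.00663 0 0 0 -4 0;-0.00023 -0.00663 0 0 0 -4 0;-0.00023 -0.00663 0 0 0 -4 0;-0.00023 -0.00663 0 0 0 -4 0;-0.00023 -0.00663 0 0 0 -4 0;-0.00023 -0.00663 0 0 0 -4 0;0 0 0 0 0 0 0")

```text
t: 6.2
tool_pos: [0.458, -0.0684, 0.163]
tool_rot: [[-0.997, 0.075, -0.002], [0.075, 0.997, -0.001], [0.002, -0.001, -1.0]]
force: [-5.0, -0.6, 4.9]
finger_gap: 0.0186
grip_force: 15.0
```

```bash
cat > ang.py <<'E'
from h import *
c0=np.array([.5550,-.0765])
for n in('scene','side'):
    im=get(n);W=cloud(im);C=im['color'].astype(int);Z=W[...,2]
    br=near(W,c0,.17)&(Z>.09)&(Z<.125)&(C[...,0]-C[...,2]>50)
    if br.sum()>20:
        q=W[br][:,:2];l=cv2.fitLine(q.astype(np.float32),2,0,.01,.01).ravel();d=l[:2]*np.sign(l[:2]@(l[2:]-c0))
        o=(l[2:]-c0)@[-d[1],d[0]]
        print(n,'mandrel',br.sum(),np.degrees(np.arctan2(d[1],d[0])),'lateral offset of axis',o,'tip',q[np.argmax(q@d)],np.degrees(np.arctan2(*(q.mean(0)-c0)[::-1])))
    m=near(W,c0,.06)&(abs(Z-.135)<.004)&(C.sum(-1)<300)
    if m.sum()>20: print(n,'legs',cv2.minAreaRect(W[m][:,:2].astype(np.float32)))
    v=W-np.r_[c0,0]; r=np.hypot(v[...,0],v[...,1])
    m=(r>.135)&(r<.18)&(abs(Z-.0575)<.004)&near(W,[.71,-.102],.05)
    q=W[m][:,:2];print(n,'block',m.sum(),cv2.minAreaRect(q.astype(np.float32)),np.degrees(np.arctan2(*(q.mean(0)-c0)[::-1])))
s=manip.get_state();d=s['tool_pos'][:2]-c0
print(s['t'],s['tool_pos'].round(4),s['force'].round(1),'handle',np.hypot(*d),np.degrees(np.arctan2(d[1],d[0])), 'yaw y',np.degrees(np.arctan2(*s['tool_rot'][1::-1,1])),s['tool_rot'][:,2].round(4),s['finger_gap'])
E
python3 ang.py
```

```text
scene mandrel 128 -33.94497922614349 lateral offset of axis -0.0014101664935669278 tip [ 0.680067   -0.16753718] -34.773367353478314
scene legs ((0.5542042255401611, -0.07905896008014679), (0.08916710317134857, 0.06013761833310127), 58.71836471557617)
scene block 105 ((0.7072212100028992, -0.10216186195611954), (0.03286958858370781, 0.04093446955084801), 86.07988739013672) -9.63841033967406
side mandrel 41 -33.7143199891859 lateral offset of axis 0.002012357462700294 tip [ 0.67687259 -0.15579928] -32.57479875323659
side legs ((0.5515568256378174, -0.0753210037946701), (0.0893656313419342, 0.06270290911197662), 54.78218078613281)
side block 52 ((0.7110195755958557, -0.09967661648988724), (0.03843894228339195, 0.043229006230831146), 82.62752532958984) -8.114966287579024
6.3 [ 0.4581 -0.0681  0.163 ] [-4.3 -1.8  5.1] handle 0.09728614967671628 175.0711321539036 yaw y 85.53182442002974 [-2.2e-03 -6.0e-04 -1.0e+00] 0.01885933691941674
```

Call:
arm_command(steps="0.0008 -0.0066 0 0 0 -4 0;-0.00023 -0.00663 0 0 0 -4 0;-0.00023 -0.00663 0 0 0 -4 0;-0.00023 -0.00663 0 0 0 -4 0;0 0 0 0 0 0 0")

```text
t: 6.8
tool_pos: [0.4593, -0.0947, 0.1631]
tool_rot: [[-0.979, -0.202, -0.001], [-0.202, 0.979, -0.001], [0.002, -0.0, -1.0]]
force: [-5.1, -1.4, 2.5]
finger_gap: 0.0185
grip_force: 15.0
```

Call:
arm_command(steps="-0.0001 -0.0033 0 0 0 -2 0;0 0 0 0 0 0 0")

```text
t: 7.0
tool_pos: [0.4599, -0.0976, 0.163]
tool_rot: [[-0.972, -0.235, -0.002], [-0.235, 0.972, -0.001], [0.002, -0.0, -1.0]]
force: [-4.3, -1.8, 3.7]
finger_gap: 0.0185
grip_force: 15.0
```

Call:
arm_command(steps="-0.0001 -0.0033 0 0 0 -2 0;0 0 0 0 0 0 0")

```text
t: 7.2
tool_pos: [0.4605, -0.1003, 0.163]
tool_rot: [[-0.963, -0.269, -0.002], [-0.269, 0.963, 0.0], [0.002, 0.001, -1.0]]
force: [-6.0, 1.9, 5.4]
finger_gap: 0.0185
grip_force: 15.0
```

Call:
arm_command(steps="-0.0001 -0.0033 0 0 0 -2 0;0 0 0 0 0 0 0")

```text
t: 7.4
tool_pos: [0.4614, -0.1035, 0.1631]
tool_rot: [[-0.953, -0.302, -0.002], [-0.302, 0.953, -0.0], [0.002, 0.001, -1.0]]
force: [-5.0, -1.9, 4.1]
finger_gap: 0.0185
grip_force: 15.0
```

```bash
python3 ang.py
```

```text
scene mandrel 132 -12.021361659622503 lateral offset of axis -0.003793856245169973 tip [ 0.70431322 -0.11204983] -14.296617277183524
scene legs ((0.5540449619293213, -0.07759614288806915), (0.08855918794870377, 0.060122933238744736), 76.77413177490234)
scene block 99 ((0.7080999612808228, -0.10251825302839279), (0.03255681321024895, 0.04071146622300148), 80.45263671875) -9.706655309998542
side mandrel 65 -13.794860635836267 lateral offset of axis 0.005618351978415596 tip [ 0.70181703 -0.10998711] -10.451452924594939
side legs ((0.554011881351471, -0.0762263834476471), (0.09245800971984863, 0.05796658992767334), 76.56071472167969)
side block 55 ((0.7073102593421936, -0.09959369897842407), (0.03572370857000351, 0.03775666281580925), 79.517578125) -7.587017249236094
7.5 [ 0.4615 -0.1037  0.163 ] [-4.9 -2.2  4.9] handle 0.09738489894315036 -163.76731206818545 yaw y 107.54001797339514 [-1.9e-03 -6.0e-04 -1.0e+00] 0.018163124170568472
```

Call:
arm_command(steps="0 -0.0017 0 0 0 -1 0;0 0 0 0 0 0 0")

```text
t: 7.7
tool_pos: [0.4619, -0.1052, 0.163]
tool_rot: [[-0.948, -0.318, -0.002], [-0.318, 0.948, -0.0], [0.002, 0.0, -1.0]]
force: [-5.5, -2.1, 4.5]
finger_gap: 0.0185
grip_force: 15.0
```

Call:
arm_command(steps="0 -0.0017 0 0 0 -1 0;0 0 0 0 0 0 0")

```text
t: 7.9
tool_pos: [0.4626, -0.107, 0.163]
tool_rot: [[-0.942, -0.335, -0.002], [-0.335, 0.942, -0.001], [0.002, 0.0, -1.0]]
force: [-5.3, -4.8, 3.8]
finger_gap: 0.0188
grip_force: 15.0
```

Call:
arm_command(steps="0 -0.0017 0 0 0 -1 0;0 0 0 0 0 0 0")

```text
t: 8.1
tool_pos: [0.4632, -0.1089, 0.163]
tool_rot: [[-0.936, -0.351, -0.002], [-0.351, 0.936, -0.001], [0.002, -0.0, -1.0]]
force: [-4.6, -6.3, 3.0]
finger_gap: 0.0184
grip_force: 15.0
```

Call:
arm_command(steps="0 -0.0017 0 0 0 -1 0;0 0 0 0 0 0 0")

```text
t: 8.3
tool_pos: [0.4636, -0.11, 0.163]
tool_rot: [[-0.93, -0.367, -0.002], [-0.367, 0.93, -0.0], [0.002, 0.001, -1.0]]
force: [-6.2, -0.3, 5.8]
finger_gap: 0.0182
grip_force: 15.0
```

Call:
arm_command(steps="0 0 0 0 0 0 0.5;0 0 0 0 0 0 0.5;0 0 0 0 0 0 0.5;0 0 0 0 0 0 0.5;0 0 0 0 0 0 0.5")

```text
t: 8.8
tool_pos: [0.4648, -0.11, 0.1632]
tool_rot: [[-0.929, -0.37, 0.0], [-0.37, 0.929, 0.0], [-0.0, -0.0, -1.0]]
force: [-0.0, 0.2, 0.3]
finger_gap: 0.043
grip_force: 0.0
```

Call:
arm_command(steps="0 0 -0.04 0 0 0 1;0 0 -0.04 0 0 0 1;0 0 -0.04 0 0 0 1;0 0 -0.04 0 0 0 1;0 0 0 0 0 0 1")

```text
t: 9.3
tool_pos: [0.4669, -0.1103, 0.3289]
tool_rot: [[-0.929, -0.37, 0.01], [-0.371, 0.929, -0.0], [-0.009, -0.004, -1.0]]
force: [0.0, 0.1, -0.1]
finger_gap: 0.0783
grip_force: 0.0
```

```bash
python3 ang.py
python3 - <<'E'
from h import *
c0=np.array([.5545,-.0765])
for n in('wrist','scene','side'):
    im=get(n,'w2' if n=='wrist' else None);W=cloud(im);C=im['color'].astype(int);Z=W[...,2]
    m=near(W,c0,.135)&~near(W,c0,.07)&(abs(Z-.14)<.005)&(C.sum(-1)<250)
    if m.sum()>3: print(n,'handle',W[m].mean(0),m.sum())
    m=near(W,c0,.06)&(abs(Z-.135)<.003)&(C.sum(-1)<300)
    if m.sum()>20: print(n,'legs',cv2.minAreaRect(W[m][:,:2].astype(np.float32)),m.sum())
E
```

```text
scene mandrel 129 -8.014518539014023 lateral offset of axis -0.003770387521842838 tip [ 0.70542768 -0.10441128] -10.258302878850289
scene legs ((0.5544747710227966, -0.07755692303180695), (0.08806413412094116, 0.060232266783714294), 82.19226837158203)
scene block 104 ((0.7094877362251282, -0.10343577712774277), (0.03354861959815025, 0.04371631518006325), 78.14673614501953) -9.732403719596427
side mandrel 69 -9.651242252376015 lateral offset of axis 0.005119144708467216 tip [ 0.70220206 -0.09586329] -6.5639475072887
side legs ((0.553030788898468, -0.07550310343503952), (0.09631466865539551, 0.05688486620783806), 82.18146514892578)
side block 51 ((0.7090092301368713, -0.10061287879943848), (0.03356547653675079, 0.04294387996196747), 80.0010757446289) -8.103838174022115
9.4 [ 0.4648 -0.1099  0.3239] [-0.3 -0.1 -0.9] handle 0.09621872785984453 -159.6678861263133 yaw y 111.70301884227413 [ 2.4e-03  7.0e-04 -1.0e+00] 0.08474341920385252
wrist handle [ 0.46421949 -0.10893445  0.13836014] 379
wrist legs ((0.5535457730293274, -0.07624010741710663), (0.0901162326335907, 0.05516696721315384), 80.97728729248047) 746
scene handle [ 0.4678658  -0.11129635  0.13989547] 18
scene legs ((0.5535274744033813, -0.07803163677453995), (0.08959030359983444, 0.05812947079539299), 80.3630599975586) 103
side handle [ 0.46255948 -0.1045221   0.13853201] 14
side legs ((0.5535469055175781, -0.07682938873767853), (0.0922175869345665, 0.0572122298181057), 81.0473403930664) 72
```

View pics/w2.png

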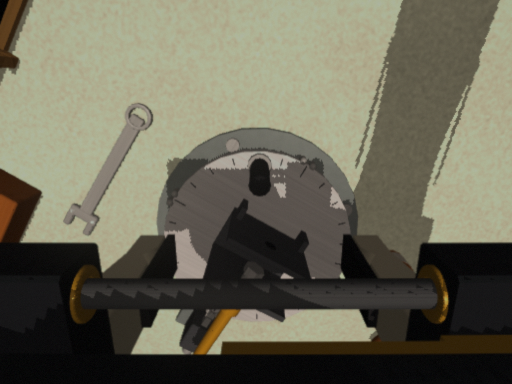

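The wrist view shows the mandrel beside the detent block, at about (215,320), with the bracket at (262,245) and the handle at (260,175). The angles agree with the stop. Next I move over the bolt.

Call:
arm_command(steps="0 0 0 0 0 7.7 1;0 0 0 0 0 7.7 1;0 0 0 0 0 7.7 1;0 0 0 0 0 7.6 1;-0.029 0.0154 0 0 0 0 1;-0.029 0.0154 0 0 0 0 1;-0.029 0.0154 0 0 0 0 1;0 0 0.04 0 0 0 1")

```text
t: 10.35
tool_pos: [0.5631, -0.077, 0.2852]
tool_rot: [[-0.988, 0.154, 0.007], [0.154, 0.988, -0.001], [-0.007, 0.0, -1.0]]
force: [-0.4, -0.8, -0.4]
finger_gap: 0.0879
grip_force: 0.0
```

Call:
arm_command(steps="0 0 0 0 0 0 1;0 0 0 0 0 0 1")

```text
t: 10.55
tool_pos: [0.557, -0.0783, 0.2821]
tool_rot: [[-0.988, 0.156, -0.004], [0.156, 0.988, -0.001], [0.004, -0.002, -1.0]]
force: [-0.7, -0.5, 1.8]
finger_gap: 0.0876
grip_force: 0.0
```

```bash
cat > m3.py <<'E'
from h import *
s=manip.get_state()
th=np.radians(-9);d=np.array([np.cos(th),np.sin(th)]);e=np.array([-d[1],d[0]]);c0=np.array([.5535,-.077])
print(s['t'],s['tool_pos'].round(4),s['tool_rot'].round(3).tolist(),'tool in gap frame',((s['tool_pos'][:2]-c0)@np.c_[d,e]).round(4),'yaw',np.degrees(np.arctan2(*s['tool_rot'][1::-1,1])))
for n in('wrist','scene','side'):
    im=get(n,'w3' if n=='wrist' else None);W=cloud(im);C=im['color'].astype(int);Z=W[...,2]
    g=(W[...,:2]-c0)@np.c_[d,e]
    m=near(W,c0,.06)&(abs(Z-.135)<.0025)&(C.sum(-1)<300)
    for lab,k in(('near',g[...,0]<0),('far',g[...,0]>0)):
        q=g[m&k]
        if len(q)>10: print(n,lab,len(q),np.percentile(q,[3,50,97],axis=0).round(4).tolist(),np.degrees(np.polyfit(q[:,1],q[:,0],1)[0]).round(1))
E
python3 m3.py
```

```text
10.55 [ 0.557  -0.0783  0.2821] [[-0.988, 0.156, -0.004], [0.156, 0.988, -0.001], [0.004, -0.002, -1.0]] tool in gap frame [ 0.0037 -0.0007] yaw 81.02678193389251
wrist near 1056 [[-0.0265, -0.0414], [-0.0239, 0.0013], [-0.0209, 0.0429]] -0.6
wrist far 974 [[0.0214, -0.041], [0.0239, -0.0008], [0.0274, 0.0431]] -0.6
scene near 27 [[-0.0262, -0.0396], [-0.0224, -0.0011], [-0.0187, 0.04]] -1.4
scene far 40 [[0.0209, -0.0423], [0.0257, -0.0029], [0.0296, 0.0394]] -0.4
side near 33 [[-0.0279, -0.0437], [-0.0253, -0.0003], [-0.0211, 0.0414]] -0.7
side far 31 [[0.0197, -0.0421], [0.0222, -0.0023], [0.0269, 0.0432]] -1.3
```

View pics/w3.png

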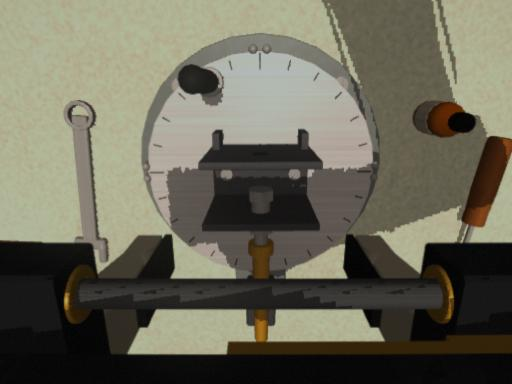

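The wrist view shows the gap square to the fingers, with legs at rows 155 and 212 and the bolt head at (260,197). I measure the head, then go down.

```bash
cat >> m3.py <<'E'
    if n=='wrist':
        m=(abs(g[...,0])<.019)&(abs(g[...,1])<.03)&(Z>.095)&(Z<.125)
        q=np.c_[g[m],Z[m]];print('head',len(q),q.min(0).round(4),np.median(q,0).round(4),q.max(0).round(4))
        t=q[q[:,2]>.112];print(np.median(t,0),np.percentile(t,[5,95],axis=0))
E
python3 m3.py|grep -A3 head
```

```text
head 506 [ 0.0023 -0.0088  0.0951] [0.0074 0.0012 0.1124] [0.0189 0.0104 0.1177]
[0.00843859 0.00043945 0.11377644] [[ 0.00264155 -0.0068662   0.11215437]
 [ 0.01733825  0.00695179  0.11626445]]
scene near 27 [[-0.0244, -0.0402], [-0.0215, 0.0024], [-0.0186, 0.0384]] -0.7
```

Call:
arm_command(steps="0 0 0.03 0 0 0 1;0 0 0.03 0 0 0 1;0 0 0 0 0 0 1;0 0 0 0 0 0 1")

```text
t: 11.25
tool_pos: [0.558, -0.0782, 0.2241]
tool_rot: [[-0.988, 0.156, 0.0], [0.156, 0.988, -0.001], [-0.0, -0.001, -1.0]]
force: [-0.5, 0.5, 0.2]
finger_gap: 0.0873
grip_force: 0.0
```

Call:
arm_command(steps="0 0.001 0.02 0 0 -0.4 1;0 0 0.02 0 0 0 1;0 0 0.016 0 0 0 1;0 0 0.01 0 0 0 1;0 0 0.006 0 0 0 1;0 0 0 0 0 0 1;0 0 0 0 0 0 1")

```text
t: 11.95
tool_pos: [0.5585, -0.077, 0.1521]
tool_rot: [[-0.989, 0.149, 0.001], [0.149, 0.989, -0.0], [-0.001, 0.0, -1.0]]
force: [-0.6, -0.2, 1.1]
finger_gap: 0.0879
grip_force: 0.0
```

Call:
arm_command(steps="0 0 0 0 0 0 0;0 0 0 0 0 0 0;0 0 0 0 0 0 0;0 0 0 0 0 0 0;0 0 0 0 0 0 0;0 0 0 0 0 0 0;0 0 0 0 0 0 0;0 0 0 0 0 0 0", grip_force=10)

```text
t: 12.75
tool_pos: [0.5578, -0.077, 0.1511]
tool_rot: [[-0.989, 0.149, -0.0], [0.149, 0.989, -0.0], [0.0, -0.0, -1.0]]
force: [0.2, -0.1, -0.5]
finger_gap: 0.029
grip_force: 0.0
```

Call:
arm_command(steps="0 0 0 0 0 0 0;0 0 0 0 0 0 0;0 0 0 0 0 0 0;0 0 0 0 0 0 0;0 0 0 0 0 0 0;0 0 0 0 0 0 0")

```text
t: 13.35
tool_pos: [0.5578, -0.0773, 0.1511]
tool_rot: [[-0.989, 0.149, -0.0], [0.149, 0.989, -0.0], [0.0, -0.0, -1.0]]
force: [0.0, -4.8, -2.0]
finger_gap: 0.0191
grip_force: 10.0
```

Call:
arm_command(steps="0 -0.0005 0 0 0 0 0;0 0 0 0 0 0 0;0 0 0 0 0 0 0;0 0 0 0 0 0 0;0 0 0 0 0 0 0", grip_force=40)

```text
t: 13.85
tool_pos: [0.5578, -0.0774, 0.1511]
tool_rot: [[-0.989, 0.149, -0.0], [0.149, 0.989, 0.0], [0.0, 0.0, -1.0]]
force: [-0.8, -0.8, -0.5]
finger_gap: 0.0178
grip_force: 40.0
```

```bash
python3 ang.py
python3 - <<'E'
from h import *
s=manip.get_state();print(s['force'],s['wrist_torque'],s['finger_gap'],s['grip_force'])
im=get('scene');c=im['color'][165:275,160:280];cv2.imwrite('pics/e.png',cv2.resize(c,None,fx=5,fy=5,interpolation=cv2.INTER_CUBIC)[:,:,::-1])
E
```

```text
scene mandrel 127 -8.065775684091381 lateral offset of axis -0.004041109711573945 tip [ 0.70710312 -0.10182405] -10.427869702697878
scene legs ((0.5735936760902405, -0.08181601017713547), (0.08762403577566147, 0.01876925490796566), 79.52731323242188)
scene block 100 ((0.7084769010543823, -0.10206948220729828), (0.03178005665540695, 0.04032062739133835), 79.67150115966797) -9.667758954456362
side mandrel 24 -12.088311178462611 lateral offset of axis 0.010908338487778155 tip [ 0.69988808 -0.0992257 ] -7.234343396579112
side legs ((0.5325337648391724, -0.07465791702270508), (0.08519566059112549, 0.025678683072328568), 72.71149444580078)
side block 53 ((0.7078102231025696, -0.09808214008808136), (0.03326732665300369, 0.0403139591217041), 82.55513000488281) -8.168333332164625
13.95 [ 0.5578 -0.0774  0.1511] [ 0.5 -0.8 -1. ] handle 0.0029263929215979463 -17.827995237208775 yaw y 81.42593462691737 [-0.e+00  1.e-04 -1.e+00] 0.018242455330472116
[ 0.48602812 -0.8264487  -1.02438473] [-0.32186424 -0.02074642  0.00589434] 0.018242455330472116 39.99980434309691
```

View pics/e.png

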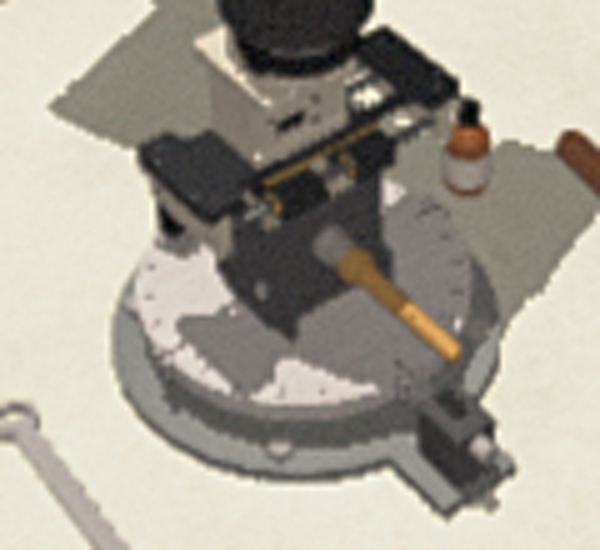

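The scene crop shows the mandrel, tip at (455,350), pointing over the detent block at (465,420). The fingers are in the gap and the oil bottle stands at (468,160). The gap reading and forces fit a grip across the flats, so I hand it in.

```bash
python3 -c "
from cell import manip
print(manip.job_done())"
```

```text
the job is handed in; nothing more can be done
None
```

I turned the turntable into the stop where the mandrel points away, and the gripper is holding the hidden bolt head across two flats at 40 N; I touched nothing else on the bench, and the job is handed in (no verdict came back).

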